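Pin a wing casting into its gluing jig by feel

TASK

Take the cranked locating pin out of its wooden block, push its tip in past the hanging flap under the jig's cover plate and feel along the hidden root of the wing casting until the tip drops into the pin hole; then press the pin fully home, so that its arm lies flat, and let go. The hole is hand-drilled and cannot be seen, so slide or probe gently rather than ramming the casting, and leave the other things on the bench where they are.

Things in the scene. Friction and masses are not known exactly. Their poses are not given: they have to be found in the camera images.
- jig: Fixed gluing jig of plywood and aluminium, 165 (x) by 210 (y) by 88 mm high; a cream wing sticks out behind it (+x, to 205 mm). Origin on the bench under point hole_line; x points from the open front into the jig, y along it. A level floor 32 mm above the bench spans x = -105 to +48 mm: a sill in front, the wing's rigid root behind. Two 12 mm screw heads stand on the sill, x = -90, y = -88, +88 mm.
- mouth (a point): Middle of the jig's front, 57 mm above the bench, at jig x = -32, y = 0 mm; axes as the jig. Behind it (+x) a cover plate hides the root up to x = +55 mm: underside 82, top 88 mm above the bench. Sides (inner faces y = -100, +100 mm) and back are closed. A light free-hanging grey flap (40 g, hinged at the plate's front edge, 46 mm deep) closes the front; pushed, it swings inward.
- hole_line (a point): Middle of the line on which the hidden hole lies, on the root's top face under the cover plate (jig x = 0, y = 0, 32 mm above the bench); axes as the jig. The one hole in the root is upright and oblong, 15 mm wide along y and 24 mm along x, with a 2 mm chamfer, 26 mm deep, centred on this line at an unknown y, anywhere from -30 to +30 mm, different each time.
- block: Fixed wooden storage block, 120 mm (x) by 60 mm (y) by 32 mm high, on the bench; origin at the centre of its underside. An upright 15 mm hole at x = +35 mm holds the pin; the pin starts fully in it, pointing as the block does (its arm lies flat on the block's top).
- pin_grip (a point): Loose cranked locating pin, about 0.18 kg: upright black square handle 24 by 24 by 121 mm, a level aluminium arm at its foot, at the arm's far end a short round pin pointing down. This point: on the handle's centre line, 40 mm below its top, 81 mm above the arm's upper face; z up the handle, x from handle to pin. Seated in block or jig it is 125 mm above the bench.
- pin_tip (a point): Lower end of the cranked pin, on the round pin's axis: 60 mm in +x and 115 mm below pin_grip; same axes. The round pin is 12 mm wide, 22 mm long below the arm, its last 7 mm tapering to a 5 mm flat end. The arm is 12 mm high, 14 mm wide, reaches 12 mm past the axis. Fully home, the arm lies flat on the floor and the tip is 10 mm above the bench. Held 10 s it may sag 2 mm, 5 mm to -x.
- wing_a: Bystander: loose cream wing casting 160 mm long, 36 mm high, lying on the mat; leave it.
- wing_b: Bystander: loose cream wing casting 130 mm long, 36 mm high; leave it.
- paint_a: Bystander: clear paint jar, 42 mm wide, 55 mm high; leave it standing.
- paint_b: Bystander: paint jar, 48 mm wide, 65 mm high; leave it standing.
- sander: Bystander: cork sanding block 110 by 60 by 30 mm; leave it.
- knife: Bystander: hand tool 170 mm long; leave it.
- brush: Bystander: brush 180 mm long; leave it.
- cup: Bystander: white cup 70 mm wide, 80 mm high; leave it standing.

How it is judged (in metres and radians):
At the end, for the whole second after the job is handed in: The pin stands in the hidden hole of the wing root in the jig, its tip at most 3.5 mm short of fully home (fully home: tip 22 mm deep), handle upright within 0.08 rad, at rest and released (z of pin_tip in the frame of jig below 0.0135 m and x of pin_tip in the frame of jig between -0.012 and 0.012 m and y of pin_tip in the frame of jig between -0.038 and 0.038 m and angle between pin_grip's own z axis and vertical below 0.08 rad and linear speed of pin below 0.02 m/s); the robot touches nothing.
It fails at once if the pin is rammed against the jig or the casting (over 60 N) (contact force between pin and jig above 60 N).
It fails at once if a bystander is moved more than 40 mm (distance of any of wing_a, wing_b, paint_a, paint_b, sander, knife, brush, cup from where it was at the start of the episode above 0.04 m).
It also fails if it takes over 64 s, if anything falls off the work surface, if the arm or the gripper's body presses on something with over 40 N, if the wrist force passes 120 N, or if a joint passes its speed limit or range.

ROBOT

A 7-joint arm with a two-finger parallel gripper is mounted at the origin on the work surface. World frame = base frame: x ahead of the robot, y to its left, z up, the work surface at z = 0. Lengths are in mm, angles in degrees, forces in N, time in s.
With the tool pointing down it reaches from about 425 to 875 mm from the base axis. Payload 8.4 kg.
Tool frame: the origin (TCP) lies between the finger pads; the fingertips stand 22 mm ahead of it and the grasp point (between the pads) lies 3 mm ahead of it; z points along the fingers, y is the line along which they close (so a half turn about z gives the same grasp; the last joint's range is limited). The gripper opens to 85 mm and grips with 20 to 120 N. Pads are 22 mm wide; open, the fingers measure 114 mm over their backs; the gripper's body (76 mm by 85 mm) begins 54 mm behind the grasp point. The pads swing forward as they close: fully open they stand 13 mm farther back than shut.
Start: joints at [-69.282, 19.091, 2.286, 83.961, -0.768, 76.965, -3.352], TCP at [289.029, 582.175, 253.308] pointing down, gripper open.
Joint ranges: [-147.57, 147.57], [-21.85, 119.76], [-74.77, 79.35], [14.55, 137.4], [-85.83, 265.84], [4.83, 119.75], [-152.11, 152.11]. Speed limits (degrees/s): [127.2, 127.2, 159.86, 159.86, 180, 180, 180].

INTERFACE

Orientations are given as a 3x3 rotation matrix whose columns are the frame's x, y, z axes.
In Python, from cell import robot gives the robot as it stands.
- The arm moves only by the tool apply_moves, never from a script. Its argument "motion" is a list of rows, each a list of 2 entries, a list of its own where there are three numbers: the shift along the world's x, y, z in mm, then the turn about the world's z in rad. In form: [[[tx, ty, tz], twist], ...]. A call has 1 to 12 rows; each row shifts and turns the commanded pose from where the row before left it; what a row does not reach is not made up. A row lasts 1/10 s, in which the tool goes at most 50 mm and 8.59 degrees, less where a joint would pass 70% of its speed; a pose out of reach is approached as far as the arm can. A call with a gripper value outside its range is refused whole. "grip" is the opening, from 0 (shut) to 1 (fully open), set as the call begins (left out, the last holds). The fingers move at their own pace and stop on an object; "force" is the grip in N (left out, the last holds). Time passes only in rows, so rows that do not move let the fingers close. It gives the time, the measured TCP pose, the force, the opening and the grip force at its end, in the units of the state.
- robot.sense(): the state, without advancing time (a new reading comes with each control period).
- robot.read_camera(name): name is "scene" or "top" or "wrist"; returns (picture, depth): 384x512x3 uint8, blue, green, red; 384x512 float32, mm along the optical axis (not along the pixel's ray), 0 where there is no reading.
- robot.camera_params(name): a dict with "fx", "fy", "cx", "cy" (pixels), "k1" (the pictures are not rectified: a ray, as slopes to the right and down, at radius r is drawn at 1 + k1 r^2 times it, then the intrinsics apply), "R" (3x3) and "t" (3): a world point X has camera coordinates R X + t. Camera axes: x right, y down, z forward; pixel columns grow to the right and rows downward; lengths in mm; the calibration is good to about 2 mm. A picture is of the moment at which its call begins: read the wrist's pose just before it. camera_params takes no time and is no camera call; for the wrist camera it gives the pose at the moment of the call.
- robot.sign_off(): hands the job in; it is judged then, once.
The state is a dict: "clock": time; "joint_pos": joint angles; "qd": joint speeds; "joint_torque": joint torques, N m; "position": TCP position; "tcp_rot": TCP orientation; "wrist_force": force on the tool from outside, world axes, zero at the start; "wrist_torque": the same for the moment, N m; "gripper_width": opening from 0.0 (shut) to 1.0 (fully open); "finger_force": force on a finger pad.
Only numpy, scipy, OpenCV 4.12 (cv2) and the standard library are available. Lean on these libraries where they do the work, as an engineer would, in place of code of your own. Each camera call takes 0.05 s, during which the arm holds its last target. There are 200 camera calls.

## Working session

There is one attempt and no reset: what is moved stays moved. The work goes in short steps, Python scripts to look and compute and a tool call to move; the robot and the scene stay as the last step left them, time stands still between calls to the robot, and variables do not carry over. Pictures are saved under pics/ and viewed, at most 10 in all, crops included, and the job is handed in when it is done.

Besides the shell and the picture viewer there is one more tool, called after "Emit:" as name([rows], argument=value, ...), one row to a line, values as JSON. apply_moves: Moves the arm, as the interface text tells. Its arguments: {"type":"object","properties":{"motion":{"type":"array"},"grip":{"type":"number"},"force":{"type":"number"}},"required":["motion"]}

```bash
mkdir -p pics; ls; cat > h.py <<'E'
import numpy as np,cv2
from cell import robot
def pts(name,uv,z,P=None):
    P=P or robot.camera_params(name)
    K=np.array([[P['fx'],0,P['cx']],[0,P['fy'],P['cy']],[0,0,1.]])
    n=cv2.undistortPoints(np.array(uv,float).reshape(-1,1,2),K,np.array([P['k1'],0,0,0,0.])).reshape(-1,2)
    R=np.array(P['R']);t=np.array(P['t'])
    d=np.c_[n,np.ones(len(n))]@R; c=-R.T@t
    return c+d*((np.reshape(z,(-1,1))-c[2])/d[:,2:])
E
python3 - <<'E'
from h import *
for n in('top','scene'):
    p,d=robot.read_camera(n);cv2.imwrite(f'pics/{n}1.png',p);np.save(f'{n}1d.npy',d)
    P=robot.camera_params(n);print(n,{k:np.round(v,3).tolist() for k,v in P.items()})
E
```

```text
pics
top {'fx': 391.098, 'fy': 391.098, 'cx': 263.505, 'cy': 192.484, 'k1': 0.028, 'R': [[0.024, -1.0, 0.021], [-0.989, -0.027, -0.145], [0.145, -0.017, -0.989]], 't': [-26.85, 573.394, 992.796]}
scene {'fx': 395.061, 'fy': 395.061, 'cx': 248.445, 'cy': 195.26, 'k1': -0.085, 'R': [[0.389, 0.921, 0.012], [0.641, -0.261, -0.722], [-0.662, 0.288, -0.692]], 't': [-211.103, -272.432, 1578.685]}
```

View pics/top1.png

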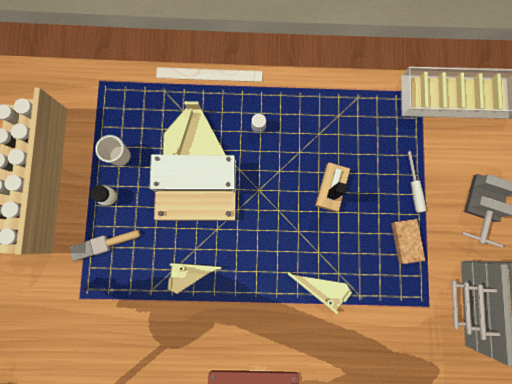

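View pics/scene1.png

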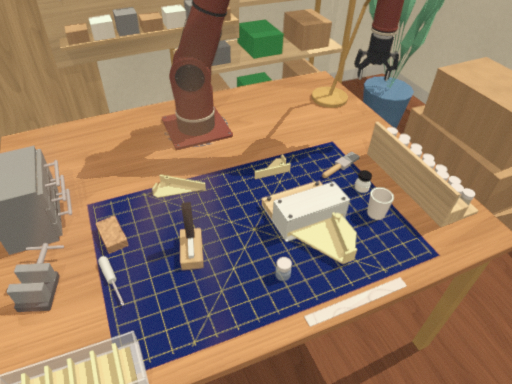

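The top view shows the jig (cover at 150–236, 155–190; sill below it to row 220) and the block at about (333, 187), with the black handle near (338, 190). In both views the pin's arm points up-image (+x).

```bash
python3 - <<'E'
from h import *
p=cv2.imread('pics/top1.png');d=np.load('top1d.npy')
P=robot.camera_params('top');R=np.array(P['R']);t=np.array(P['t'])
v,u=np.mgrid[0:384,0:512]
K=np.array([[P['fx'],0,P['cx']],[0,P['fy'],P['cy']],[0,0,1.]])
n=cv2.undistortPoints(np.c_[u.ravel(),v.ravel()].astype(float).reshape(-1,1,2),K,np.array([P['k1'],0,0,0,0.])).reshape(-1,2)
X=((np.c_[n,np.ones(len(n))]*d.reshape(-1,1)-t)@R).reshape(384,512,3)
np.save('X.npy',X)
def rect(name,box,zlo,zhi):
    m=np.zeros((384,512),bool);a,b,c,e=box;m[c:e,a:b]=1
    m&=(X[...,2]>zlo)&(X[...,2]<zhi)
    m=cv2.morphologyEx(m.astype(np.uint8),cv2.MORPH_OPEN,np.ones((2,2)))>0
    q=X[m];r=cv2.minAreaRect(q[:,:2].astype(np.float32));print(name,m.sum(),'zmed',np.median(q[:,2]),r,np.round(cv2.boxPoints(r)).tolist())
rect('cover',(140,245,145,200),80,98)
rect('sill',(140,245,190,230),22,42)
rect('block',(305,360,155,220),22,40)
rect('handle',(315,360,165,215),140,180)
rect('arm',(315,360,155,215),41,55)
rect('mat',(260,310,200,230),-20,20)
c=p[145:230,140:365];cv2.imwrite('pics/c1.png',np.hstack([cv2.resize(p[150:225,145:245],None,fx=4,fy=6,interpolation=2),cv2.resize(p[155:220,310:362],None,fx=7,fy=450/65,interpolation=2)]))
E
```

```text
cover 2799 zmed 88.63258556728556 ((583.4779052734375, 113.31261444091797), (342.48681640625, 177.22523498535156), 61.4561653137207) [[424.0, 5.0], [579.0, -79.0], [743.0, 221.0], [587.0, 306.0]]
sill 2266 zmed 32.37590435388411 ((525.2897338867188, 129.93545532226562), (293.75048828125, 130.81690979003906), 74.86906433105469) [[424.0, 5.0], [550.0, -29.0], [627.0, 255.0], [500.0, 289.0]]
block 692 zmed 32.28137830365229 ((520.2361450195312, -141.71145629882812), (104.41148376464844, 335.63616943359375), 50.5545654296875) [[357.0, -75.0], [617.0, -289.0], [683.0, -208.0], [424.0, 5.0]]
handle 132 zmed 164.20931331177752 ((519.80224609375, -114.87136840820312), (31.084699630737305, 305.91552734375), 32.83285903930664) [[424.0, 5.0], [590.0, -252.0], [616.0, -235.0], [450.0, 22.0]]
arm 83 zmed 44.4369005237851 ((526.7362060546875, -112.16515350341797), (22.995895385742188, 311.3970947265625), 45.46710968017578) [[408.0, -11.0], [630.0, -230.0], [646.0, -213.0], [424.0, 5.0]]
mat 1497 zmed 1.1846792933261057 ((491.92315673828125, -68.04710388183594), (132.22088623046875, 150.16783142089844), 1.546380877494812) [[424.0, 5.0], [428.0, -145.0], [560.0, -141.0], [556.0, 9.0]]
```

View pics/c1.png

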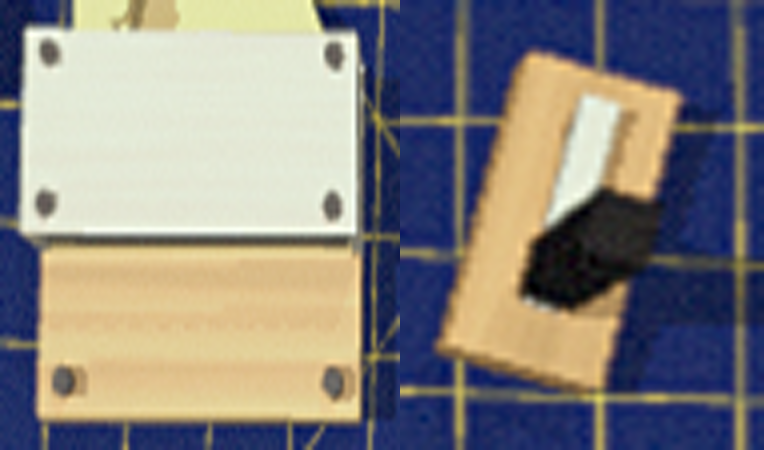

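The crop shows the cover's four screws, the sill screws at crop pixels (64, 381) and (333, 381), and the block turned a few degrees clockwise. My depth mask picked up invalid pixels, so I'll redo the fit.

```bash
python3 - <<'E'
from h import *
X=np.load('X.npy');d=np.load('top1d.npy')
def rect(name,box,zlo,zhi):
    m=np.zeros((384,512),bool);a,b,c,e=box;m[c:e,a:b]=1
    m&=(X[...,2]>zlo)&(X[...,2]<zhi)&(d>0)
    nl,l,s,_=cv2.connectedComponentsWithStats(m.astype(np.uint8));m=l==1+np.argmax(s[1:,4])
    q=X[m];r=cv2.minAreaRect(q[:,:2].astype(np.float32));print(name,m.sum(),'z',np.median(q[:,2]).round(1),np.round(r[0],1),np.round(r[1],1),round(r[2],2),np.round(cv2.boxPoints(r)).tolist())
rect('cover',(140,245,145,200),80,98)
rect('sill',(140,245,190,230),22,42)
rect('block',(305,360,155,220),22,40)
rect('handle',(315,360,165,215),155,175)
rect('arm',(315,360,155,215),40,60)
print('cover screws',pts('top',[(145+a/4,150+b/6) for a,b in((50,54),(334,54),(46,204),(333,205))],88).round(1).tolist())
print('sill screws',pts('top',[(145+a/4,150+b/6) for a,b in((64,381),(333,381))],36).round(1).tolist())
print('cover edge front',pts('top',[(145+a/4,150+b/6) for a,b in((20,232),(358,236),(24,28),(356,30))],88).round(1).tolist())
print('sill corners',pts('top',[(145+a/4,150+b/6) for a,b in((38,418),(360,420))],32).round(1).tolist())
print('block corners',pts('top',[(310+(a-400)/7,155+b/(450/65)) for a,b in((530,50),(683,95),(605,390),(437,348))],32).round(1).tolist())
print('arm end',pts('top',[(310+(a-400)/7,155+b/(450/65)) for a,b in((582,94),(621,101))],44).round(1).tolist())
print('handle top',pts('top',[(310+(a-400)/7,155+b/(450/65)) for a,b in((605,188),(660,200),(655,260),(585,240))],165).round(1).tolist())
E
```

```text
cover 2801 z 88.7 [616.7 170.6] [ 87.5 210.2] 1.54 [[570.0, 274.0], [576.0, 64.0], [663.0, 67.0], [658.0, 277.0]]
sill 2271 z 32.5 [537.4 168.9] [ 76.5 209. ] 1.0 [[497.0, 273.0], [501.0, 64.0], [577.0, 65.0], [574.0, 274.0]]
block 701 z 32.3 [ 597.5 -198.4] [ 60.9 121.2] 74.67 [[531.0, -212.0], [648.0, -244.0], [664.0, -185.0], [547.0, -153.0]]
handle 112 z 164.7 [ 573.1 -191.3] [23.9 24.6] 75.23 [[558.0, -200.0], [582.0, -206.0], [588.0, -183.0], [564.0, -177.0]]
arm 84 z 44.3 [ 618.7 -203.4] [13.9 50.3] 73.51 [[593.0, -203.0], [641.0, -217.0], [645.0, -204.0], [597.0, -190.0]]
cover screws [[645.8, 259.6, 88.0], [651.1, 79.9, 88.0], [581.4, 258.1, 88.0], [586.0, 78.2, 88.0]]
sill screws [[511.9, 254.9, 36.0], [516.3, 79.2, 36.0]]
cover edge front [[569.1, 273.5, 88.0], [573.2, 62.0, 88.0], [656.5, 276.7, 88.0], [662.0, 66.3, 88.0]]
sill corners [[495.6, 271.8, 32.0], [499.9, 61.0, 32.0]]
block corners [[662.9, -186.7, 32.0], [646.6, -245.9, 32.0], [530.1, -215.2, 32.0], [544.7, -151.2, 32.0]]
arm end [[643.3, -204.3, 44.0], [641.0, -219.2, 44.0]]
handle top [[585.1, -187.2, 165.0], [581.5, -205.6, 165.0], [560.9, -203.8, 165.0], [567.1, -180.4, 165.0]]
```

```bash
python3 - <<'E'
from h import *
s=robot.sense();print({k:np.round(v,3).tolist() for k,v in s.items()})
E
```

```text
{'clock': 0.1, 'joint_pos': [-69.281, 19.126, 2.285, 84.005, -0.767, 76.967, -3.352], 'qd': [0.017, -0.012, -0.043, -0.092, -0.04, 0.08, -0.083], 'joint_torque': [0.004, -66.001, 1.37, -40.647, 0.017, 0.009, 0.0], 'position': [288.896, 581.847, 252.54], 'tcp_rot': [[-0.896, 0.445, -0.001], [0.445, 0.896, -0.001], [-0.0, -0.001, -1.0]], 'wrist_force': [0.562, -0.272, 0.175], 'wrist_torque': [-0.023, -0.021, 0.026], 'finger_force': 0.0, 'gripper_width': 0.997}
```

Emit:
apply_moves([
  [[7,-19,0],0.01],
  [[14,-38,0],0.02],
  [[14,-39,0],0.02],
  [[14,-39,0],0.02],
  [[14,-39,0],0.02],
  [[14,-39,0],0.02],
  [[14,-39,0],0.02],
  [[14,-39,0],0.02],
  [[14,-39,0],0.02],
  [[14,-39,0],0.02],
  [[14,-39,0],0.01],
  [[14,-39,0],0],
], grip=1, force=100)

```text
clock: 1.3
position: [450.1, 133.4, 253.2]
tcp_rot: [[-0.966, 0.258, -0.0], [0.258, 0.966, 0.0], [0.0, 0.0, -1.0]]
wrist_force: [0.3, 0.3, 0.5]
gripper_width: 1.0
finger_force: 0.0
```

Emit:
apply_moves([
  [[14,-39,0],0],
  [[14,-39,0],0],
  [[14,-39,0],0],
  [[14,-39,0],0],
  [[14,-39,0],0],
  [[14,-39,0],0],
  [[14,-39,0],0],
  [[14,-39,0],0],
  [[7,-20,0],0],
  [[3,-10,0],0],
  [[0,0,0],0],
  [[0,0,0],0],
])

```text
clock: 2.5
position: [571.9, -205.5, 253.0]
tcp_rot: [[-0.966, 0.257, -0.001], [0.257, 0.966, 0.001], [0.001, 0.001, -1.0]]
wrist_force: [-0.5, -0.1, -0.2]
gripper_width: 0.997
finger_force: 0.0
```

```bash
python3 - <<'E'
from h import *
s=robot.sense();print({k:np.round(s[k],3).tolist() for k in('clock','joint_pos','position','tcp_rot')})
P=robot.camera_params('wrist');p,d=robot.read_camera('wrist');cv2.imwrite('pics/w1.png',p);np.save('w1d.npy',d)
t,_=robot.read_camera('top');cv2.imwrite('pics/t2.png',t)
print({k:np.round(v,3).tolist() for k,v in P.items()})
E
```

```text
{'clock': 2.5, 'joint_pos': [-17.398, 16.625, 40.781, 91.789, -11.147, 75.783, 100.066], 'position': [571.926, -205.476, 253.025], 'tcp_rot': [[-0.966, 0.257, -0.001], [0.257, 0.966, 0.001], [0.001, 0.001, -1.0]]}
{'fx': 286.893, 'fy': 286.893, 'cx': 255.875, 'cy': 189.175, 'k1': -0.05, 'R': [[0.257, 0.967, -0.0], [0.933, -0.248, 0.26], [0.251, -0.067, -0.966]], 't': [52.168, -618.431, 221.176]}
```

View pics/w1.png

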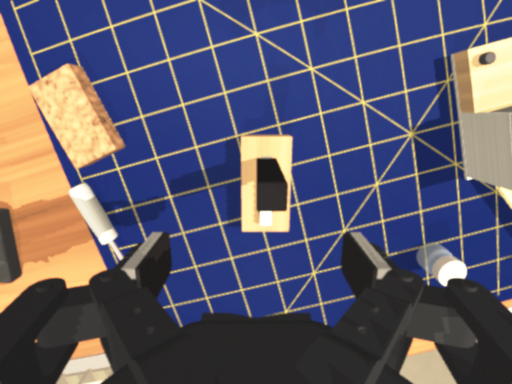

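The wrist view shows the handle top near (271, 197), with block and arm aligned to the picture axes. I'll check the handle's position with wrist depth.

```bash
python3 - <<'E'
from h import *
d=np.load('w1d.npy');P=robot.camera_params('wrist')
R=np.array(P['R']);t=np.array(P['t']);v,u=np.mgrid[0:384,0:512]
K=np.array([[P['fx'],0,P['cx']],[0,P['fy'],P['cy']],[0,0,1.]])
n=cv2.undistortPoints(np.c_[u.ravel(),v.ravel()].astype(float).reshape(-1,1,2),K,np.array([P['k1'],0,0,0,0.])).reshape(-1,2)
X=((np.c_[n,np.ones(len(n))]*d.reshape(-1,1)-t)@R).reshape(384,512,3)
for nm,lo,hi,b in(('handle',158,172,(235,305,130,235)),('block',26,38,(235,300,130,235))):
    m=(X[...,2]>lo)&(X[...,2]<hi)&(d>0);w=np.zeros_like(m);w[b[2]:b[3],b[0]:b[1]]=1;m&=w
    q=X[m];r=cv2.minAreaRect(q[:,:2].astype(np.float32));print(nm,m.sum(),np.median(q[:,2]),r)
E
```

```text
handle 986 165.59198342718474 ((571.692138671875, -192.79869079589844), (23.683317184448242, 23.939830780029297), 75.2093505859375)
block 2947 32.82146304541332 ((596.4275512695312, -199.80593872070312), (60.09904479980469, 120.59368133544922), 74.99118041992188)
```

Emit:
apply_moves([
  [[0,7,-5],0],
  [[0,6,-20],0],
  [[0,0,-30],0],
  [[0,0,-30],0],
  [[0,0,-25],0],
  [[0,0,-15],0],
  [[0,0,0],0],
  [[0,0,0],0],
])

```text
clock: 3.4
position: [572.4, -193.5, 129.1]
tcp_rot: [[-0.966, 0.257, 0.001], [0.257, 0.966, -0.0], [-0.001, 0.0, -1.0]]
wrist_force: [0.5, 0.4, 0.6]
gripper_width: 1.0
finger_force: 0.0
```

Emit:
apply_moves([
  [[0,0,0],0],
  [[0,0,0],0],
  [[0,0,0],0],
  [[0,0,0],0],
  [[0,0,0],0],
  [[0,0,0],0],
  [[0,0,0],0],
  [[0,0,0],0],
], grip=0, force=110)

```text
clock: 4.2
position: [572.4, -193.8, 128.9]
tcp_rot: [[-0.966, 0.258, 0.001], [0.258, 0.966, 0.0], [-0.001, 0.0, -1.0]]
wrist_force: [-1.6, 1.6, 5.9]
gripper_width: 0.266
finger_force: 106.8
```

Emit:
apply_moves([
  [[0,0,3],0],
  [[0,0,10],0],
  [[0,0,15],0],
  [[0,0,20],0],
  [[0,0,20],0],
  [[0,0,10],0],
  [[-2,6,2],0],
  [[-4,15,0],0.02],
  [[-7,26,0],0.03],
  [[-9,32,0],0.03],
  [[-9,32,0],0.03],
  [[-9,32,0],0.03],
])

```text
clock: 5.4
position: [530.4, -48.2, 207.2]
tcp_rot: [[-0.993, 0.117, -0.002], [0.117, 0.993, 0.0], [0.002, -0.0, -1.0]]
wrist_force: [0.8, -0.0, -1.0]
gripper_width: 0.27
finger_force: 106.7
```

Emit:
apply_moves([
  [[-9,32,0],0.03],
  [[-9,32,0],0.03],
  [[-9,32,0],0.03],
  [[-9,32,0],0.03],
  [[-9,32,0],0.027],
  [[-8,29,0],0.03],
  [[-5,18,0],0],
  [[-2,8,0],0],
  [[0,0,0],0],
  [[0,0,0],0],
])

```text
clock: 6.4
position: [471.9, 163.3, 208.0]
tcp_rot: [[-0.998, -0.056, -0.0], [-0.056, 0.998, -0.001], [0.0, -0.001, -1.0]]
wrist_force: [1.0, -0.4, -2.3]
gripper_width: 0.27
finger_force: 106.8
```

```bash
python3 - <<'E'
from h import *
s=robot.sense();print({k:np.round(s[k],4).tolist() for k in('clock','joint_pos','position','tcp_rot','wrist_force','wrist_torque')})
p,d=robot.read_camera('wrist');cv2.imwrite('pics/w2.png',p)
a,_=robot.read_camera('scene');cv2.imwrite('pics/s2.png',np.hstack([cv2.resize(a[120:300,200:420],None,fx=2,fy=2),cv2.resize(p,(360,360*384//512+90))]) if 0 else cv2.resize(a[100:280,220:420],(800,600)))
E
```

```text
{'clock': 6.4, 'joint_pos': [-46.5753, 2.8063, 23.2542, 108.9975, -1.1561, 68.4683, 70.2759], 'position': [471.9007, 163.2693, 207.9518], 'tcp_rot': [[-0.9984, -0.0558, -0.0004], [-0.0558, 0.9984, -0.0008], [0.0005, -0.0008, -1.0]], 'wrist_force': [0.9867, -0.4145, -2.3455], 'wrist_torque': [-0.0065, 0.0285, -0.0336]}
```

View pics/s2.png

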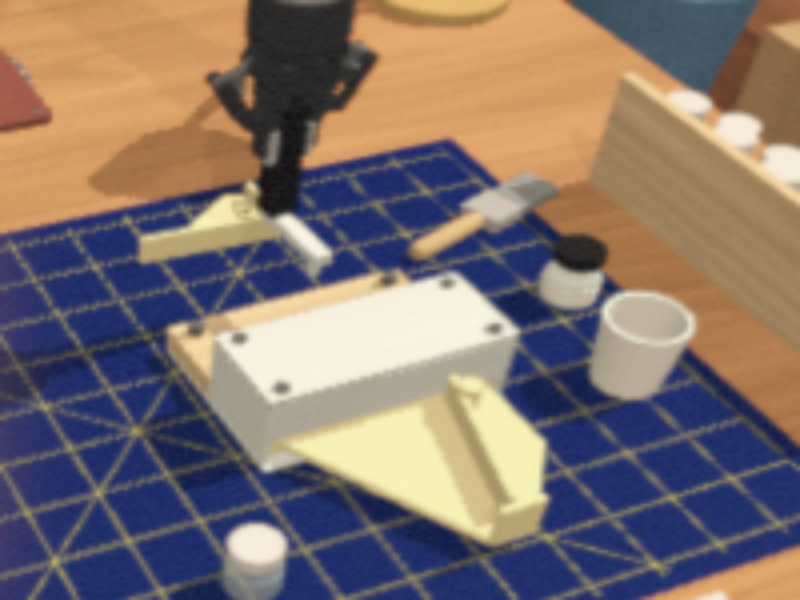

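The pin hangs upright in the gripper and clear of the jig. Next I lower it in front of the flap at jig y ≈ -34.

Emit:
apply_moves([
  [[4,-9,-10],-0.015],
  [[5,-12,-15],-0.016],
  [[4,-9,-15],0],
  [[0,0,-12],0],
  [[0,0,0],0],
  [[0,0,0],0],
])

```text
clock: 7.1
position: [484.9, 134.3, 156.2]
tcp_rot: [[-1.0, -0.025, -0.0], [-0.025, 1.0, -0.0], [0.0, -0.0, -1.0]]
wrist_force: [0.8, 0.4, -1.9]
gripper_width: 0.268
finger_force: 106.9
```

```bash
python3 - <<'E'
from h import *
s=robot.sense();print({k:np.round(s[k],4).tolist() for k in('clock','position','tcp_rot','wrist_force')})
p,d=robot.read_camera('top');cv2.imwrite('pics/t3.png',p)
P=robot.camera_params('scene');a,_=robot.read_camera('scene');cv2.imwrite('pics/s3.png',cv2.resize(a[150:250,240:360],(720,600),interpolation=cv2.INTER_CUBIC))
q=s['position']+np.array([60,1.5,-118.9]);c=np.array(P['R'])@q+P['t'];print('expected tip px',P['cx']+P['fx']*c[0]/c[2],P['cy']+P['fy']*c[1]/c[2])
E
```

```text
{'clock': 7.1, 'position': [484.9248, 134.2661, 156.2065], 'tcp_rot': [[-0.9997, -0.025, -0.0005], [-0.025, 0.9997, -0.0003], [0.0005, -0.0003, -1.0]], 'wrist_force': [0.8482, 0.3914, -1.8968]}
expected tip px 288.9645089083709 199.83995968982168
```

View pics/s3.png

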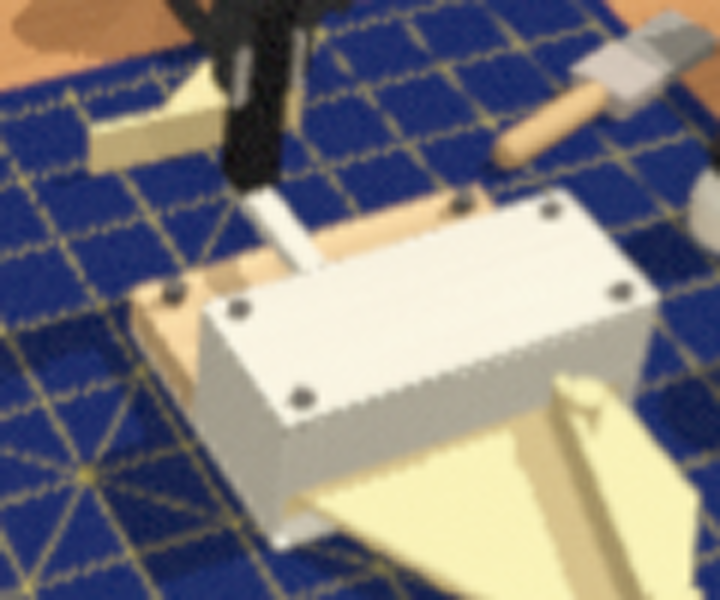

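Emit:
apply_moves([
  [[4,0,0],0],
  [[6,0.2,0],0],
  [[7,0.2,0],0],
  [[7,0.2,0],0],
  [[7,0.2,0],0],
  [[7,0.2,0],0],
  [[7,0.2,0],0],
  [[7,0.2,0],0],
  [[6,0.2,0],0],
  [[4,0,0],0],
  [[0,0,0],0],
])

```text
clock: 8.3
position: [547.6, 135.7, 156.3]
tcp_rot: [[-1.0, -0.025, 0.0], [-0.025, 1.0, -0.0], [-0.0, -0.0, -1.0]]
wrist_force: [0.8, -0.7, -2.8]
gripper_width: 0.268
finger_force: 106.9
```

Emit:
apply_moves([
  [[0,0,-1],0],
  [[0,0,-1],0],
  [[0,0,-1],0],
  [[0,0,0],0],
])

```text
clock: 8.7
position: [546.8, 135.8, 153.2]
tcp_rot: [[-1.0, -0.025, -0.0], [-0.025, 1.0, 0.0], [0.0, 0.0, -1.0]]
wrist_force: [-0.2, -0.3, -2.2]
gripper_width: 0.267
finger_force: 106.9
```

Emit:
apply_moves([
  [[0,0,-1],0],
  [[0,0,-0.5],0],
  [[0,0,0],0],
])

```text
clock: 9.0
position: [547.0, 135.8, 151.7]
tcp_rot: [[-1.0, -0.025, -0.0], [-0.025, 1.0, -0.0], [0.0, -0.0, -1.0]]
wrist_force: [0.2, -0.5, -2.3]
gripper_width: 0.265
finger_force: 106.9
```

Emit:
apply_moves([
  [[0,0,-0.5],0],
  [[0,0,-0.5],0],
  [[0,0,0],0],
])

```text
clock: 9.3
position: [547.1, 135.8, 150.9]
tcp_rot: [[-1.0, -0.025, 0.0], [-0.025, 1.0, 0.0], [-0.0, 0.0, -1.0]]
wrist_force: [0.0, 0.0, -1.3]
gripper_width: 0.271
finger_force: 106.9
```

Emit:
apply_moves([
  [[0,0,-0.5],0],
  [[0,0,-0.5],0],
  [[0,0,0],0],
])

```text
clock: 9.6
position: [547.1, 135.8, 150.5]
tcp_rot: [[-1.0, -0.025, 0.0], [-0.025, 1.0, 0.0], [-0.0, 0.0, -1.0]]
wrist_force: [-4.1, -1.1, 5.6]
gripper_width: 0.266
finger_force: 108.1
```

Emit:
apply_moves([
  [[0,1.5,0],0],
  [[0,1.5,0],0],
  [[-0.1,1.5,0],0],
  [[0,0,0],0],
])

```text
clock: 10.0
position: [546.8, 140.7, 149.6]
tcp_rot: [[-1.0, -0.026, -0.0], [-0.026, 1.0, 0.0], [0.0, 0.0, -1.0]]
wrist_force: [0.7, 0.1, -2.8]
gripper_width: 0.264
finger_force: 106.8
```

Emit:
apply_moves([
  [[0,1.5,0],0],
  [[0,1.5,0],0],
  [[-0.1,1.5,0],0],
  [[0,0,0],0],
])

```text
clock: 10.4
position: [546.7, 145.2, 149.7]
tcp_rot: [[-1.0, -0.026, -0.0], [-0.026, 1.0, 0.0], [0.0, 0.0, -1.0]]
wrist_force: [0.3, 0.7, -1.8]
gripper_width: 0.27
finger_force: 106.8
```

Emit:
apply_moves([
  [[0,0,-0.5],0],
  [[0,0,-0.5],0],
  [[0,0,0],0],
])

```text
clock: 10.7
position: [546.8, 144.7, 148.7]
tcp_rot: [[-1.0, -0.025, -0.0], [-0.025, 1.0, -0.0], [0.0, -0.0, -1.0]]
wrist_force: [0.2, 0.0, -1.6]
gripper_width: 0.272
finger_force: 106.8
```

Emit:
apply_moves([
  [[0,0,-0.5],0],
  [[0,0,-0.5],0],
  [[0,0,0],0],
])

```text
clock: 11.0
position: [546.8, 144.7, 147.7]
tcp_rot: [[-1.0, -0.025, -0.0], [-0.025, 1.0, -0.0], [0.0, -0.0, -1.0]]
wrist_force: [-0.2, 0.1, -1.8]
gripper_width: 0.272
finger_force: 106.8
```

The tip is 3 mm below the contact height with no force on it, so it is in the hole. I'll keep lowering and watch the side force.

Emit:
apply_moves([
  [[0,0,-1],0],
  [[0,0,-1],0],
  [[0,0,0],0],
])

```text
clock: 11.3
position: [546.8, 144.7, 145.6]
tcp_rot: [[-1.0, -0.025, -0.0], [-0.025, 1.0, -0.0], [0.0, -0.0, -1.0]]
wrist_force: [0.3, 0.3, -2.4]
gripper_width: 0.27
finger_force: 106.8
```

Emit:
apply_moves([
  [[0,0,-1],0],
  [[0,0,-1],0],
  [[0,0,0],0],
])

```text
clock: 11.6
position: [546.7, 144.8, 143.6]
tcp_rot: [[-1.0, -0.025, -0.0], [-0.025, 1.0, -0.0], [0.0, -0.0, -1.0]]
wrist_force: [0.8, -0.2, -2.6]
gripper_width: 0.263
finger_force: 106.8
```

Emit:
apply_moves([
  [[0,0,-1],0],
  [[0,0,-1],0],
  [[0,0,-1],0],
  [[0,0,0],0],
])

```text
clock: 12.0
position: [546.7, 144.8, 140.6]
tcp_rot: [[-1.0, -0.025, -0.0], [-0.025, 1.0, -0.0], [0.0, -0.0, -1.0]]
wrist_force: [-0.4, -0.6, -3.1]
gripper_width: 0.267
finger_force: 106.8
```

Emit:
apply_moves([
  [[0,0,-1],0],
  [[0,0,-1],0],
  [[0,0,-1],0],
  [[0,0,0],0],
])

```text
clock: 12.4
position: [546.7, 144.7, 137.6]
tcp_rot: [[-1.0, -0.025, -0.0], [-0.025, 1.0, -0.0], [0.0, -0.0, -1.0]]
wrist_force: [0.2, -0.6, -1.8]
gripper_width: 0.267
finger_force: 106.8
```

Emit:
apply_moves([
  [[0,0,-1],0],
  [[0,0,-1],0],
  [[0,0,-1],0],
  [[0,0,0],0],
])

```text
clock: 12.8
position: [546.7, 144.8, 134.6]
tcp_rot: [[-1.0, -0.025, -0.0], [-0.025, 1.0, -0.0], [0.0, -0.0, -1.0]]
wrist_force: [-0.6, 0.1, -2.1]
gripper_width: 0.264
finger_force: 106.8
```

Emit:
apply_moves([
  [[0,0,-1],0],
  [[0,0,-1],0],
  [[0,0,-1],0],
  [[0,0,0],0],
])

```text
clock: 13.2
position: [546.7, 144.8, 131.6]
tcp_rot: [[-1.0, -0.025, -0.0], [-0.025, 1.0, -0.0], [0.0, -0.0, -1.0]]
wrist_force: [0.2, -0.2, -3.1]
gripper_width: 0.271
finger_force: 106.8
```

Emit:
apply_moves([
  [[0,0,-0.5],0],
  [[0,0,-0.5],0],
  [[0,0,0],0],
])

```text
clock: 13.5
position: [546.8, 144.8, 130.7]
tcp_rot: [[-1.0, -0.025, -0.0], [-0.025, 1.0, -0.0], [0.0, -0.0, -1.0]]
wrist_force: [0.3, 0.1, -2.3]
gripper_width: 0.27
finger_force: 106.8
```

Emit:
apply_moves([
  [[0,0,-0.5],0],
  [[0,0,-0.5],0],
  [[0,0,0],0],
])

```text
clock: 13.8
position: [546.8, 144.8, 129.7]
tcp_rot: [[-1.0, -0.025, -0.0], [-0.025, 1.0, -0.0], [0.0, -0.0, -1.0]]
wrist_force: [0.0, 0.3, -2.4]
gripper_width: 0.269
finger_force: 106.8
```

Emit:
apply_moves([
  [[0,0,-0.5],0],
  [[0,0,-0.5],0],
  [[0,0,0],0],
])

```text
clock: 14.1
position: [546.9, 144.8, 128.9]
tcp_rot: [[-1.0, -0.025, 0.0], [-0.025, 1.0, 0.0], [-0.0, -0.0, -1.0]]
wrist_force: [-1.0, -0.8, -0.1]
gripper_width: 0.268
finger_force: 107.1
```

Emit:
apply_moves([
  [[0,0,-0.5],0],
  [[0,0,-0.5],0],
  [[0,0,0],0],
])

```text
clock: 14.4
position: [547.0, 144.8, 128.9]
tcp_rot: [[-1.0, -0.025, 0.0], [-0.025, 1.0, 0.001], [-0.0, 0.0, -1.0]]
wrist_force: [-4.7, -1.0, 10.1]
gripper_width: 0.267
finger_force: 108.8
```

It meets the floor at TCP z 128.9, the height it had in the block, so it is fully home. Now I release and retreat.

Emit:
apply_moves([
  [[0,0,0.5],0],
  [[0,0,0],0],
  [[0,0,0],0],
  [[0,0,0],0],
  [[0,0,0],0],
  [[0,0,0],0],
  [[0,0,0],0],
  [[0,0,0],0],
], grip=1)

```text
clock: 15.2
position: [546.8, 144.8, 128.3]
tcp_rot: [[-1.0, -0.025, -0.0], [-0.025, 1.0, -0.0], [0.0, -0.0, -1.0]]
wrist_force: [0.2, 0.4, -0.9]
gripper_width: 1.001
finger_force: 0.0
```

Emit:
apply_moves([
  [[0,0,5],0],
  [[0,0,10],0],
  [[0,0,20],0],
  [[0,0,30],0],
  [[0,0,30],0],
  [[0,0,20],0],
  [[-5,0,10],0],
  [[-15,0,0],0],
  [[-10,0,0],0],
  [[0,0,0],0],
])

```text
clock: 16.2
position: [515.5, 144.9, 253.1]
tcp_rot: [[-1.0, -0.026, -0.001], [-0.026, 1.0, 0.0], [0.001, 0.0, -1.0]]
wrist_force: [-0.1, 0.2, -0.3]
gripper_width: 1.001
finger_force: 0.0
```

```bash
python3 - <<'E'
from h import *
s=robot.sense();print({k:np.round(s[k],3).tolist() for k in('clock','position','wrist_force','gripper_width')})
P=robot.camera_params('wrist');p,d=robot.read_camera('wrist')
R=np.array(P['R']);t=np.array(P['t']);v,u=np.mgrid[0:384,0:512]
K=np.array([[P['fx'],0,P['cx']],[0,P['fy'],P['cy']],[0,0,1.]])
n=cv2.undistortPoints(np.c_[u.ravel(),v.ravel()].astype(float).reshape(-1,1,2),K,np.array([P['k1'],0,0,0,0.])).reshape(-1,2)
X=((np.c_[n,np.ones(len(n))]*d.reshape(-1,1)-t)@R).reshape(384,512,3)
m=(X[...,2]>156)&(X[...,2]<174)&(d>0)&(np.hypot(X[...,0]-547,X[...,1]-145)<40)
q=X[m];print(m.sum(),np.median(q[:,2]),cv2.minAreaRect(q[:,:2].astype(np.float32)))
a,_=robot.read_camera('scene')
cv2.imwrite('pics/f.png',np.hstack([cv2.resize(p,(400,300)),cv2.resize(a[120:270,220:420],(400,300))]))
E
```

```text
{'clock': 16.2, 'position': [515.489, 144.91, 253.119], 'wrist_force': [-0.086, 0.194, -0.253], 'gripper_width': 1.001}
925 165.2616635027087 ((545.834716796875, 144.3302001953125), (23.96080207824707, 23.435922622680664), 1.4022754430770874)
```

View pics/f.png

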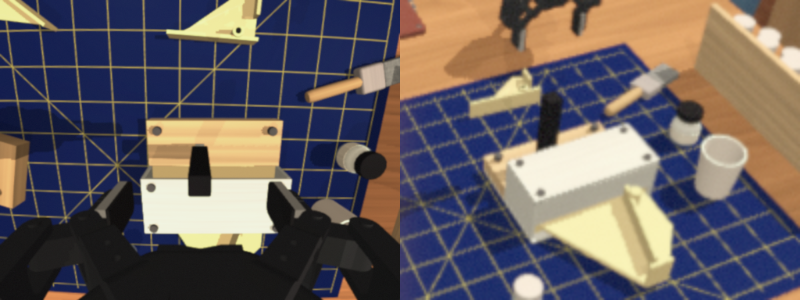

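The handle stands upright at the jig's front. Its top is at 165 mm, the seated height, with the gripper clear and the bystanders in place.

```bash
python3 -c "
from cell import robot
print(robot.sign_off())"
```

```text
the job is handed in; nothing more can be done
None
```

The pin is seated fully home in the hidden hole at jig y ≈ -23 mm, released and upright; I handed the job in at about 16 s, and no verdict was returned.

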